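# Find the bottle with the loose cap

## Task

Stand the two square white bottles in the two empty end bays of the carrier and there test-twist both caps, turning each clockwise until it stops or, if it does not stop, by about an eighth of a turn. Then, with the tight one left in its bay, take the bottle whose cap keeps turning out and set it down gently, upright and flat on the floor of the aluminium spill tray. Always lift and carry the bottles by the body, never by the cap, keep them upright, and leave the round bottle, the canister, the can and the climate display where they are.

Things in the scene. Friction and masses are not known exactly. Their poses are not given: they have to be found in the camera images.
- bottle_a: square white plastic lab bottle, body 56 x 56 mm with vertical flat faces from its underside to 74 mm up, a sloping round shoulder to 84 mm, then a ribbed round blue screw cap 44 mm in diameter from 84 to 108 mm; 0.2 to 0.42 kg, starts standing on the bench. Origin: centre of its underside, z up, x and y square to the side faces. The two square bottles look the same; exactly one has a loose cap and it may stand in either place, so twisting the caps tells which
- bottle_b: square white plastic lab bottle, body 56 x 56 mm with vertical flat faces from its underside to 74 mm up, a sloping round shoulder to 84 mm, then a ribbed round blue screw cap 44 mm in diameter from 84 to 108 mm; 0.2 to 0.42 kg, starts standing on the bench. Origin: centre of its underside, z up, x and y square to the side faces. The two square bottles look the same; exactly one has a loose cap and it may stand in either place, so twisting the caps tells which
- turn_a (a joint): screw cap of bottle_a (44 mm diameter, a raised white bar across its top): its angle to its bottle in rad, 0 at the start, growing as it is turned clockwise seen from above. A tight cap resists with about 0.2 N m, yields 0.14 rad and then stops dead; a loose cap (spoilt thread) turns on and on at about 0.03 N m, staying where it is left. The cap cannot come off. On the open bench a bottle with a tight cap just spins as a whole
- turn_b (a joint): screw cap of bottle_b (44 mm diameter, a raised white bar across its top): its angle to its bottle in rad, 0 at the start, growing as it is turned clockwise seen from above. A tight cap resists with about 0.2 N m, yields 0.14 rad and then stops dead; a loose cap (spoilt thread) turns on and on at about 0.03 N m, staying where it is left. The cap cannot come off. On the open bench a bottle with a tight cap just spins as a whole
- cap_a: the cap of bottle_a; origin on the bottle's axis at the cap's lower edge (84 mm above the bottle's underside), cap 24 mm tall; turns with the cap
- cap_b: the cap of bottle_b; origin and size as for cap_a
- carrier: grey plastic bottle carrier, fixed to the bench: block 256 x 96 mm, 40 mm high, with three square bays in a row along its x, 84 mm apart, each 64 x 64 mm, open above, floor 6 mm above the bench. Square bays keep a square bottle from turning (it has about 0.16 rad of play). Origin: centre of its underside, x along the row
- bay_0 (a point): centre of the floor of the end bay on the carrier's -x side; empty at the start; axes as the carrier's
- bay_2 (a point): centre of the floor of the end bay on the carrier's +x side; empty at the start; axes as the carrier's
- tray: low square aluminium spill tray, fixed: 170 x 170 mm outside, walls 4 mm thick and 16 mm high, floor 4 mm thick. Origin: centre of its underside
- round_bottle: bystander: round amber glass bottle with a black cap, 54 mm diameter, 112 mm tall, standing in the carrier's middle bay (its top 118 mm above the bench); stays there. Origin: centre of its underside
- canister: bystander: black round plastic lens canister, 50 mm diameter, 78 mm tall, standing close beside one of the square bottles. Origin: centre of its underside
- lens_can: bystander: aluminium round can with a narrow neck, 48 mm diameter, 92 mm tall, standing close beside the other square bottle. Origin: centre of its underside
- meter: bystander: white room-climate display, a box 30 x 75 mm and 70 mm high standing beyond the tray. Origin: centre of its underside
There are look-alikes about, which are no part of the job. What is shaped like the bottle_a but green or turquoise is not meant.

How it is judged:
By the outcome, as a careful person would: the job done as asked, in the order asked, and still so for the second after the job is handed in, with the robot touching nothing.
It also fails if it takes over 72 s, if anything falls off the work surface, if the arm or the gripper's body presses on something with over 40 N, if the wrist force passes 120 N, or if a joint passes its speed limit or range.

## Robot

A 6-joint arm with a two-finger parallel gripper is mounted at the origin on the work surface. World frame = base frame: x ahead of the robot, y to its left, z up, the work surface at z = 0. Lengths are in m, angles in rad, forces in N, time in s.
With the tool pointing down it reaches from about 0.25 to 0.775 m from the base axis. Payload 8.9 kg.
Tool frame: the origin (TCP) lies midway between the tips of the shut fingers; the grasp point (between the pads) lies tcp_to_grasp behind it (tcp_to_grasp is the distance from the TCP to the grasp point, in m); z points along the fingers, x is the direction in which the jaws open and shut, and the axes are right-handed (so a half turn about z gives the same grasp; the last joint's range is limited). The gripper opens to 85 mm and grips with 20 to 120 N. Pads are 22 mm wide; open, the fingers measure 114 mm over their backs; the gripper's body (76 mm by 85 mm) begins 54 mm behind the grasp point. The pads swing forward as they close: fully open they stand 13 mm farther back than shut.
Start: joints at [1.187, 0.291, -0.153, 1.127, 0, 1.431], TCP at [0.127, 0.509, 0.231] pointing down, gripper open.
Joint ranges: [-2.52, 2.52], [-0.91, 1.74], [-1.3, 1.37], [-1.96, 2.02], [-1.52, 1.47], [-3.14, 3.14]. Speed limits (rad/s): [2.22, 2.22, 2.79, 3.14, 3.14, 3.14].

## Interface

Orientations are given as a unit quaternion [w, x, y, z].
In Python, from workcell import * gives the robot as it stands.
- The arm moves only by the tool move_arm, never from a script. Its argument "moves" is a list of rows, each a list of 5 numbers: the opening, from -1 (shut) to 1 (fully open), then the shift along the tool's x, y, z in units of 0.02 m (1.0 is 0.02 m), then the turn about the tool's z in units of 4 degrees (1.0 is 4 degrees). In form: [[jaw, dx, dy, dz, roll], ...]. A call has 1 to 8 rows; each row shifts and turns the commanded pose from where the row before left it, along the tool's axes as they then stand; what a row does not reach is not made up. A row lasts 1/10 s, in which the tool goes at most 50 mm and 8.59 degrees, less where a joint would pass 70% of its speed; a pose out of reach is approached as far as the arm can. A call with a number of a shift or a turn outside -1 to 1 is refused whole. A call with a gripper value outside its range is refused whole. The fingers move at their own pace and stop on an object; "force" is the grip in N (left out, the last holds). Time passes only in rows, so rows that do not move let the fingers close. It gives the time, the measured TCP pose, the force and the opening at its end, in the units of the state.
- read_state(): the state, without advancing time (a new reading comes with each control period).
- snapshot(name): name is "scene" or "top" or "wrist"; returns (picture, depth): 420x560x3 uint8, red, green, blue; 420x560 float32, m along the optical axis (not along the pixel's ray), 0 where there is no reading.
- camera_params(name): a dict with "fx", "fy", "cx", "cy" (pixels), "rvec" (rotation vector, rad) and "tvec" (3), from world to camera coordinates, as OpenCV has them. Camera axes: x right, y down, z forward; pixel columns grow to the right and rows downward; lengths in m; the calibration is good to about 2 mm. A picture is of the moment at which its call begins: read the wrist's pose just before it. camera_params takes no time and is no camera call; for the wrist camera it gives the pose at the moment of the call.
- finish_job(): hands the job in, once; it reports no verdict.
The state is a dict: "t": time; "joint_positions": joint angles; "joint_velocities": joint speeds; "tau": joint torques, N m; "position": TCP position; "ee_rot": TCP orientation; "wrist_force": force on the tool from outside, world axes, zero at the start; "wrist_torque": the same for the moment, N m; "gripper_width": finger opening in m.
Only numpy, scipy, OpenCV 4.12 (cv2) and the standard library are available. Lean on these libraries where they do the work, as an engineer would, in place of code of your own. Each camera call takes 0.05 s, during which the arm holds its last target. There are 200 camera calls.

## Working session

There is one attempt and no reset: what is moved stays moved. The work goes in short steps, Python scripts to look and compute and a tool call to move; the robot and the scene stay as the last step left them, time stands still between calls to the robot, and variables do not carry over. Pictures are saved under pics/ and viewed, about 8 in all and at most 12, crops included, and the job is handed in when it is done.

Besides the shell and the picture viewer there is one more tool, called after "Call:" by a JSON object that holds its "api" and its "payload". move_arm: Moves the arm, as the interface text tells. Shifts and turns lie within -1 to 1; 1 stands for 0.02 m of shift or 4 degrees of turn. Its arguments: {"type":"object","properties":{"moves":{"type":"array"},"force":{"type":"number"}},"required":["moves"]}

```bash
mkdir -p pics; ls; cat > h.py <<'E'
from workcell import *
import numpy as np, cv2
def snap(n,f):
    p=camera_params(n); im,d=snapshot(n); cv2.imwrite('pics/'+f+'.png',im[:,:,::-1]); np.savez('pics/'+f+'.npz',im=im,d=d,**{k:np.array(v) for k,v in p.items()}); return im,d,p
def cloud(d,p):
    v,u=np.mgrid[:d.shape[0],:d.shape[1]]
    c=np.stack([(u-p['cx'])/p['fx']*d,(v-p['cy'])/p['fy']*d,d],-1)
    R=cv2.Rodrigues(np.array(p['rvec'],float))[0]
    w=(c-np.array(p['tvec']).ravel())@R
    w[d==0]=np.nan
    return w
E
python3 - <<'E'
from h import *
print(read_state()); print(tcp_to_grasp)
a=snap('top','top1')[0]; b=snap('scene','scene1')[0]
E
```

```text
pics
{'t': 0.0, 'joint_positions': array([ 1.18670955e+00,  2.91267474e-01, -1.54121645e-01,  1.12670115e+00,
       -1.09009870e-05,  1.43145241e+00]), 'joint_velocities': array([ 0.00020006, -0.00138705, -0.00069348, -0.00069401,  0.00069846,
       -0.00183454]), 'tau': array([-2.69124357e-03, -5.37139356e+01,  3.31366181e+01,  1.57523848e-02,
       -5.06388860e-04, -9.08985101e-06]), 'position': array([0.12706801, 0.50894053, 0.23074071]), 'ee_rot': array([ 3.28253479e-04,  7.88132709e-01,  6.15505008e-01, -5.57541974e-04]), 'wrist_force': array([ 0.25690923, -0.49740121, -0.16401698]), 'wrist_torque': array([-0.04014086,  0.00319969, -0.02369682]), 'gripper_width': 0.08559276556734917}
0.0187
```

View pics/top1.png

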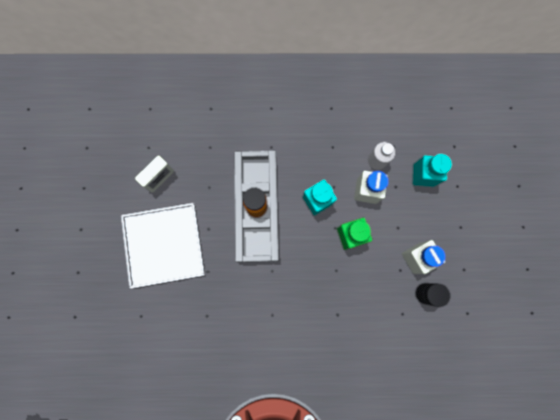

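View pics/scene1.png

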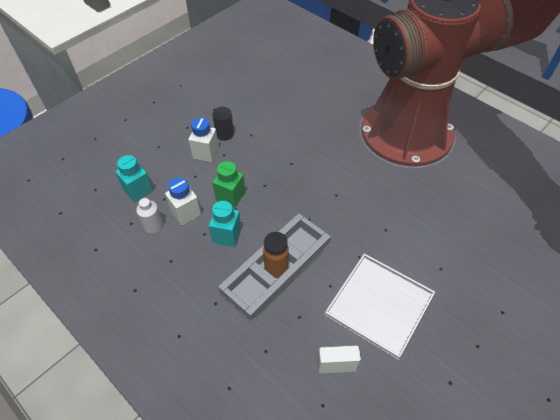

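Candidates in top view: white bottles with blue caps at (375,185) and (428,257). Look-alikes are turquoise at (320,195) and (433,168), and green at (357,233). I choose the two white ones. Next I measure everything from the depth data and make one close crop.

```bash
cat > m.py <<'E'
from h import *
import sys
def rect(P):
    r=cv2.minAreaRect((P*1000).astype(np.float32)); return np.round(r[0],1),np.round(r[1],1),round(r[2],1)
out={}
for f in ['top1','scene1']:
    z=np.load(f'pics/{f}.npz'); im=z['im']; d=z['d']; w=cloud(d,z)
    hsv=cv2.cvtColor(im,cv2.COLOR_RGB2HSV)
    out[f]=(im,hsv,w)
    print(f,'table z',np.nanmedian(w[...,2]))
    boxes={'top1':{'A':(350,160,395,210),'B':(405,232,450,276),'carrier':(228,145,285,268),'tray':(115,195,212,295),'can':(370,138,398,166),'canister':(412,278,455,310),'meter':(130,150,180,195)},
     'scene1':{'A':(160,172,202,228),'B':(185,112,218,165),'carrier':(215,210,335,320),'tray':(320,250,440,360),'can':(130,195,162,238),'canister':(208,102,238,142)}}[f]
    for k,(u0,v0,u1,v1) in boxes.items():
        W=w[v0:v1,u0:u1].reshape(-1,3); H=hsv[v0:v1,u0:u1].reshape(-1,3)
        ok=~np.isnan(W[:,0]); W=W[ok];H=H[ok]
        zz=W[:,2]
        if k in 'AB':
            cap=W[(H[:,0]>105)&(H[:,0]<130)&(H[:,1]>120)&(zz>.08)]
            top=cap[cap[:,2]>.1]
            c,r=cv2.minEnclosingCircle((top[:,:2]*1000).astype(np.float32)); print(k,'captop',np.round(c,1),round(r,1),top[:,2].mean(),len(top))
            b=W[(H[:,1]<60)&(H[:,2]>100)&(zz>.01)&(zz<.08)]
            print(k,'body',rect(b[:,:2]),len(b))
        elif k=='carrier':
            b=W[(zz>.033)&(zz<.046)&(H[:,1]<60)]; print(k,rect(b[:,:2]),len(b),np.median(b[:,2]))
            b=W[zz>.1]; print('round',np.round(b.mean(0)*1000),len(b))
        elif k=='tray':
            b=W[(H[:,2]>170)&(zz<.03)]; print(k,rect(b[:,:2]),len(b))
        else:
            b=W[zz>.06]; print(k,rect(b[:,:2]),b[:,2].max())
E
python3 m.py; python3 - <<'E'
import cv2
a=cv2.imread('pics/top1.png'); cv2.imwrite('pics/crop1.png',cv2.resize(a[130:320,290:470],None,fx=3,fy=3,interpolation=cv2.INTER_CUBIC))
E
```

```text
top1 table z 0.000999339594457718
A captop [ 590.2 -227.8] 22.4 0.10890922786762047 276
A body (array([ 612.3, -232.2]), array([ 56.8, 102.1]), 78.6) 485
B captop [ 429.7 -339.1] 23.0 0.10871965691973431 309
B body (array([ 429. , -338.7]), array([56.2, 55.7]), 28.1) 475
carrier (array([551.3,  36.3]), array([256.4,  95.8]), 0.6) 2297 0.04078041202226304
round [550.  37. 119.] 420
tray (array([464.2, 257.9]), array([175.9, 177.9]), 9.9) 5519
can (array([ 666. , -256.3]), array([45.9, 45.4]), 37.0) 0.09760314325009152
canister (array([ 347.8, -354.5]), array([48.6, 48.9]), 5.5) 0.08325880513415444
meter (array([623.8, 269.3]), array([32.1, 74. ]), 46.6) 0.07491709464023852
scene1 table z 0.0002268237673746958
A captop [ 588.8 -226.8] 23.3 0.10758490387275274 233
A body (array([ 606.6, -226.4]), array([51.3, 98.2]), 57.1) 681
B captop [ 430.3 -338.5] 23.6 0.10754039839726667 180
B body (array([ 412.7, -344.9]), array([93.3, 56.6]), 27.2) 639
carrier (array([550.6,  -5.3]), array([256.7, 183.4]), 0.8) 2273 0.039730797630697645
round [557.   7. 114.] 594
tray (array([456.9, 251.9]), array([181.4, 173. ]), 9.7) 5975
can (array([ 666.5, -252.7]), array([40.7, 46.3]), 77.0) 0.09543909139920405
canister (array([ 374.3, -329.4]), array([122. ,  49.1]), 39.6) 0.11016275835952644
```

View pics/crop1.png

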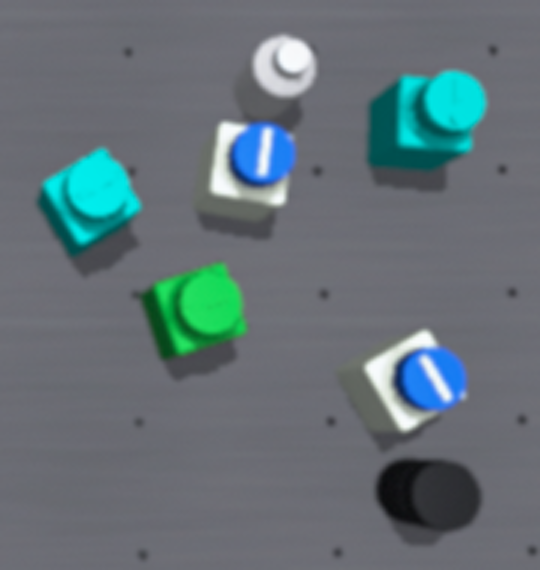

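The crop confirms both blue-capped white bottles. A is at crop (255,165), with the can beyond it on the +x side. B is at crop (415,380), with the canister on the -x side. Green and turquoise are rejected.

```bash
cat >> h.py <<'E'
def az():
    R=mat(); return np.degrees(np.arctan2(R[1,0],R[0,0]))
def mat():
    from scipy.spatial.transform import Rotation as Q
    w,x,y,z=read_state()['ee_rot']; return Q.from_quat([x,y,z,w]).as_matrix()
def plan(x,y,z,a=None):
    s=read_state(); R=mat(); d=R.T@(np.array([x,y,z])-s['position'])
    print('t',round(s['t'],2),'pos',np.round(s['position'],4),'az',round(az(),2),'w',round(s['gripper_width'],4),'F',np.round(s['wrist_force'],1),'T',np.round(s['wrist_torque'],2))
    print('units tool xyz',np.round(d/.02,2), 'roll units', None if a is None else round((az()-a)/4,2))
E
python3 - <<'E'
from h import *
z=np.load('pics/top1.npz'); w=cloud(z['d'],z); hsv=cv2.cvtColor(z['im'],cv2.COLOR_RGB2HSV)
for c in [(.5895,-.2273),(.430,-.3388)]:
    m=(np.hypot(w[...,0]-c[0],w[...,1]-c[1])<.045)&(hsv[...,1]<60)&(w[...,2]>.02)&(w[...,2]<.08)
    print(cv2.minAreaRect((w[m][:,:2]*1000).astype(np.float32)))
plan(.5895,-.2273,.19,82)
E
```

```text
((589.8727416992188, -227.65281677246094), (56.29547882080078, 55.60630416870117), 79.5976791381836)
((429.0323181152344, -338.70361328125), (56.23056411743164, 55.67580032348633), 28.076841354370117)
t 0.1 pos [0.1271 0.509  0.2308] az 75.97 w 0.0853 F [ 0.3 -0.  -0.4] T [0.06 0.01 0.03]
units tool xyz [-30.11  31.35   2.07] roll units -1.51
```

Call:
{"api": "move_arm", "payload": {"moves": [[1,-0.97,1,0,0],[1,-0.97,1,0,0],[1,-0.97,1,0,0],[1,-0.97,1,0,0],[1,-0.97,1,0,0],[1,-0.97,1,0,0],[1,-0.97,1,0,0],[1,-0.97,1,0,0]], "force": 40}}

```text
t: 0.9
position: [0.2451, 0.3189, 0.2311]
ee_rot: [0.0, 0.788, 0.616, -0.0]
wrist_force: [0.6, 0.1, -0.7]
gripper_width: 0.0853
```

Call:
{"api": "move_arm", "payload": {"moves": [[1,-0.97,1,0,0],[1,-0.97,1,0,0],[1,-0.97,1,0,0],[1,-0.97,1,0,0],[1,-0.97,1,0,0],[1,-0.97,1,0,0],[1,-0.97,1,0,0],[1,-0.97,1,0,0]]}}

```text
t: 1.7
position: [0.3627, 0.1296, 0.2312]
ee_rot: [-0.0, 0.788, 0.615, -0.0]
wrist_force: [0.7, 0.8, -0.0]
gripper_width: 0.0854
```

Call:
{"api": "move_arm", "payload": {"moves": [[1,-0.97,1,0,0],[1,-0.97,1,0,0],[1,-0.97,1,0,0],[1,-0.97,1,0,0],[1,-0.97,1,0,0],[1,-0.97,1,0,0],[1,-0.97,1,0,0],[1,-0.97,1,0,0]]}}

```text
t: 2.5
position: [0.4803, -0.0597, 0.231]
ee_rot: [-0.0, 0.788, 0.615, -0.0]
wrist_force: [1.3, 0.8, -0.4]
gripper_width: 0.0856
```

Call:
{"api": "move_arm", "payload": {"moves": [[1,-0.97,1,0.3,0],[1,-0.97,1,0.3,0],[1,-0.97,1,0.3,0],[1,-0.97,1,0.3,0],[1,-0.9,0.9,0.3,0],[1,-0.6,0.6,0,0],[1,-0.4,0.4,0,-0.9],[1,0,0,0,0]]}}

```text
t: 3.3
position: [0.5668, -0.2005, 0.2005]
ee_rot: [-0.0, 0.768, 0.64, -0.0]
wrist_force: [0.0, 0.0, 0.0]
gripper_width: 0.0855
```

```bash
python3 - <<'E'
from h import *
plan(.5895,-.2275,.043,79.6)
snap('wrist','w1')
E
```

```text
t 3.3 pos [ 0.5668 -0.2005  0.2005] az 79.56 w 0.0855 F [0. 0. 0.] T [-0.01 -0.01 -0.02]
units tool xyz [-1.12  1.37  7.88] roll units -0.01
```

View pics/w1.png

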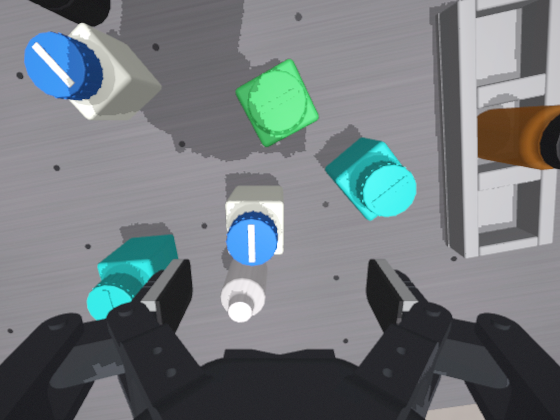

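Wrist view: the white bottle's cap is at (252,238), square to the image. The can is at (240,300), clear of both fingers, which come down left and right.

Call:
{"api": "move_arm", "payload": {"moves": [[1,-0.56,0.7,0,0],[1,-0.56,0.67,0,0],[1,0,0,0.9,0],[1,0,0,1,0],[1,0,0,1,0],[1,0,0,1,0],[1,0,0,1,0],[1,0,0,0,0]]}}

```text
t: 4.15
position: [0.5873, -0.2247, 0.1008]
ee_rot: [-0.002, 0.769, 0.64, -0.001]
wrist_force: [-1.0, 1.2, -0.4]
gripper_width: 0.0856
```

Call:
{"api": "move_arm", "payload": {"moves": [[1,0,0,1,0],[1,0,0,1,0],[1,0,0,0.6,0],[1,0,0,0.4,0],[-1,0,0,0,0],[-1,0,0,0,0],[-1,0,0,0,0],[-1,0,0,0,0]]}}

```text
t: 4.95
position: [0.5902, -0.227, 0.0445]
ee_rot: [0.001, 0.768, 0.64, 0.0]
wrist_force: [0.0, -0.6, 5.6]
gripper_width: 0.0551
```

```bash
python3 - <<'E'
from h import *
plan(.5895,-.2275,.185)
E
```

```text
t 4.95 pos [ 0.5902 -0.227   0.0445] az 79.56 w 0.0551 F [ 0.  -0.6  5.6] T [-0.09  0.15  0.01]
units tool xyz [-0.04 -0.02 -7.03] roll units None
```

Call:
{"api": "move_arm", "payload": {"moves": [[-1,0,0,-0.4,0],[-1,0,0,-0.8,0],[-1,0,0,-1,0],[-1,0,0,-1,0],[-1,0,0,-1,0],[-1,0,0,-1,0],[-1,0,0,-1,0],[-1,0,0,-0.8,0]]}}

```text
t: 5.75
position: [0.5893, -0.2262, 0.1847]
ee_rot: [-0.0, 0.768, 0.64, 0.0]
wrist_force: [0.1, 0.1, -3.6]
gripper_width: 0.0552
```

```bash
python3 - <<'E'
from h import *
c=np.array([.551,.0365]); a=np.radians(.7); u=np.array([np.cos(a),np.sin(a)])
print(c+.084*u,c-.084*u)
plan(*(c+.084*u),.185,90.7)
E
```

```text
[0.63499373 0.03752623] [0.46700627 0.03547377]
t 5.75 pos [ 0.5893 -0.2262  0.1847] az 79.58 w 0.0552 F [ 0.1  0.1 -3.6] T [-0.   -0.04  0.04]
units tool xyz [ 1.338e+01 -1.400e-01 -1.000e-02] roll units -2.78
```

Call:
{"api": "move_arm", "payload": {"moves": [[-1,0.6,0,0,0],[-1,1,0,0,0],[-1,1,0,0,0],[-1,1,0,0,0],[-1,1,0,0,0],[-1,1,0,0,0],[-1,1,0,0,0],[-1,1,0,0,0]]}}

```text
t: 6.55
position: [0.6162, -0.0749, 0.1822]
ee_rot: [-0.001, 0.768, 0.64, -0.0]
wrist_force: [0.5, 0.5, -3.9]
gripper_width: 0.0556
```

Call:
{"api": "move_arm", "payload": {"moves": [[-1,1,0,0,0],[-1,1,0,0,0],[-1,1,0,0,0],[-1,1,0,0,0],[-1,1,-0.1,0,-0.7],[-1,0.5,0,0,-1],[-1,0.28,0,0,-1],[-1,0,0,0,-0.1]]}}

```text
t: 7.35
position: [0.6338, 0.0391, 0.1822]
ee_rot: [-0.001, 0.701, 0.713, -0.0]
wrist_force: [0.4, -0.2, -3.0]
gripper_width: 0.0553
```

```bash
python3 - <<'E'
from h import *
plan(.635,.0375,.0505,90.7)
snap('wrist','w2'); 
im,d,p=snap('top','top2'); w=cloud(d,p)
cr=w[145:268,228:285].reshape(-1,3); b=cr[(cr[:,2]>.033)&(cr[:,2]<.046)]
print(cv2.minAreaRect((b[:,:2]*1000).astype(np.float32)))
E
```

```text
t 7.35 pos [0.6338 0.0391 0.1822] az 90.94 w 0.0553 F [ 0.4 -0.2 -3. ] T [-0.03 -0.01 -0.01]
units tool xyz [-0.08  0.07  6.58] roll units 0.06
((0.0, 0.0), (0.0, 0.0), 0.0)
```

View pics/w2.png

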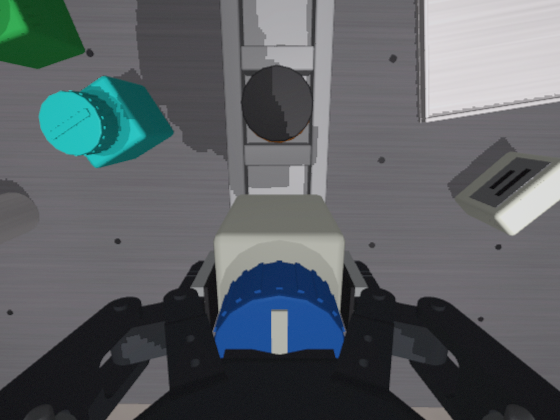

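The wrist view shows the bottle square and laterally centred over the carrier (bottle column 280, carrier mid ~278). I'll check the carrier's position in wrist depth.

```bash
python3 - <<'E'
from h import *
z=np.load('pics/w2.npz'); w=cloud(z['d'],z)
W=w.reshape(-1,3); b=W[(W[:,2]>.034)&(W[:,2]<.046)&(abs(W[:,1]-.037)<.06)&(W[:,0]>.40)&(W[:,0]<.6)]
print(len(b),np.median(b[:,2]))
for x in np.arange(.42,.6,.02):
    s=b[abs(b[:,0]-x)<.005]
    if len(s)>10: y=np.sort(s[:,1]); print(round(x,3),np.round([y[2],y[-3],(y[2]+y[-3])/2],4), len(s))
# cross ribs
s=b[abs(b[:,1]-.037)<.02]; h,e=np.histogram(s[:,0],np.arange(.4,.62,.004)); print([(round(a,3),int(n)) for a,n in zip(e,h) if n])
E
```

```text
8910 0.04059372204995984
0.46 [0.0683 0.079  0.0736] 16
0.48 [-0.0129  0.0827  0.0349] 514
0.5 [-0.0123  0.0827  0.0352] 1038
0.52 [-0.012   0.0828  0.0354] 685
0.54 [-0.012   0.0832  0.0356] 415
0.56 [-0.0117  0.0834  0.0359] 406
0.58 [-0.0113  0.0838  0.0363] 603
[(np.float64(0.496), 55), (np.float64(0.5), 233), (np.float64(0.504), 229), (np.float64(0.508), 238), (np.float64(0.512), 197), (np.float64(0.516), 51), (np.float64(0.58), 95), (np.float64(0.584), 189), (np.float64(0.588), 176), (np.float64(0.592), 174), (np.float64(0.596), 177)]
```

Call:
{"api": "move_arm", "payload": {"moves": [[-1,-0.1,0,0.5,0.06],[-1,0,0,1,0],[-1,0,0,1,0],[-1,0,0,1,0],[-1,0,0,1,0],[-1,0,0,0.6,0],[-1,0,0,0.3,0],[-1,0,0,0.2,0]]}}

```text
t: 8.25
position: [0.6348, 0.035, 0.0709]
ee_rot: [-0.0, 0.704, 0.71, -0.0]
wrist_force: [-0.7, -0.6, -3.6]
gripper_width: 0.0552
```

Call:
{"api": "move_arm", "payload": {"moves": [[-1,0,0,0.25,0],[-1,0,0,0.25,0],[-1,0,0,0.2,0],[-1,0,0,0,0]]}}

```text
t: 8.65
position: [0.6345, 0.0353, 0.0569]
ee_rot: [-0.0, 0.704, 0.71, -0.0]
wrist_force: [-0.3, 0.6, -4.5]
gripper_width: 0.0555
```

```bash
python3 - <<'E'
from h import *
plan(.634,.037,.0505,90.7)
E
```

```text
t 8.65 pos [0.6345 0.0353 0.0569] az 90.54 w 0.0555 F [-0.3  0.6 -4.5] T [-0.03 -0.04 -0.01]
units tool xyz [ 0.08 -0.02  0.32] roll units -0.04
```

Call:
{"api": "move_arm", "payload": {"moves": [[-1,0.08,0,0.15,0],[-1,0,0,0.1,0],[-1,0,0,0.05,0],[-1,0,0,0,0]]}}

```text
t: 9.05
position: [0.6347, 0.0369, 0.0512]
ee_rot: [-0.0, 0.704, 0.71, -0.0]
wrist_force: [0.8, -0.7, -3.7]
gripper_width: 0.0555
```

Call:
{"api": "move_arm", "payload": {"moves": [[-1,0,0,0.05,0],[0.3,0,0,0,0],[1,0,0,0,0],[1,0,0,0,0],[1,0,0,-0.5,0],[1,0,0,-1,0],[1,0,0,-1,0],[1,0,0,-1,0]]}}

```text
t: 9.85
position: [0.635, 0.0369, 0.122]
ee_rot: [0.0, 0.704, 0.71, 0.0]
wrist_force: [0.3, -0.2, -0.1]
gripper_width: 0.0853
```

Call:
{"api": "move_arm", "payload": {"moves": [[1,0,0,-1,0],[1,0,0,-1,0],[1,0,0,-1,0],[1,0,0,-1,0],[1,0,0,-0.5,0]]}}

```text
t: 10.35
position: [0.6356, 0.0368, 0.2131]
ee_rot: [0.001, 0.704, 0.71, 0.001]
wrist_force: [-0.8, 0.4, 0.5]
gripper_width: 0.0853
```

```bash
python3 - <<'E'
from h import *
plan(.4298,-.3388,.205,118.1)
E
```

```text
t 10.35 pos [0.6356 0.0368 0.2131] az 90.53 w 0.0853 F [-0.8  0.4  0.5] T [-0.04  0.05  0.02]
units tool xyz [-18.68 -10.47   0.37] roll units -6.89
```

Call:
{"api": "move_arm", "payload": {"moves": [[1,-0.5,-0.28,0,0],[1,-1,-0.56,0,0],[1,-1,-0.56,0,0],[1,-1,-0.56,0,0],[1,-1,-0.56,0,0],[1,-1,-0.56,0,0],[1,-1,-0.56,0,0],[1,-1,-0.56,0,0]]}}

```text
t: 11.15
position: [0.5505, -0.115, 0.2092]
ee_rot: [-0.001, 0.704, 0.71, -0.0]
wrist_force: [-0.5, -0.5, 0.3]
gripper_width: 0.0852
```

Call:
{"api": "move_arm", "payload": {"moves": [[1,-1,-0.56,0,0],[1,-1,-0.56,0,0],[1,-1,-0.56,0,0],[1,-1,-0.56,0,0],[1,-1,-0.56,0,0],[1,-1,-0.56,0,0],[1,-1,-0.56,0,0],[1,-1,-0.56,0,0]]}}

```text
t: 11.95
position: [0.4624, -0.2755, 0.2093]
ee_rot: [-0.001, 0.704, 0.71, -0.0]
wrist_force: [-0.2, -0.1, -0.7]
gripper_width: 0.0855
```

Call:
{"api": "move_arm", "payload": {"moves": [[1,-1,-0.56,0,0],[1,-1,-0.56,0,0],[1,-0.6,-0.34,0,-1],[1,0,0,0,-1],[1,0,0,0,-1],[1,0,0,0,-1],[1,0,0,0,-1],[1,0,0,0,-1]]}}

```text
t: 12.75
position: [0.4342, -0.3268, 0.2093]
ee_rot: [-0.001, 0.54, 0.842, 0.0]
wrist_force: [-0.0, 0.0, 0.1]
gripper_width: 0.0857
```

Call:
{"api": "move_arm", "payload": {"moves": [[1,0,0,0,-0.9],[1,0,0,0,0]]}}

```text
t: 12.95
position: [0.4343, -0.3268, 0.2094]
ee_rot: [-0.001, 0.514, 0.858, 0.0]
wrist_force: [-0.7, -0.1, -0.7]
gripper_width: 0.0855
```

```bash
python3 - <<'E'
from h import *
plan(.4296,-.3388,.043,118.1)
snap('wrist','w3')
E
```

```text
t 12.95 pos [ 0.4343 -0.3268  0.2094] az 118.16 w 0.0855 F [-0.7 -0.1 -0.7] T [-0.03 -0.01  0.03]
units tool xyz [-0.43 -0.48  8.32] roll units 0.02
```

View pics/w3.png

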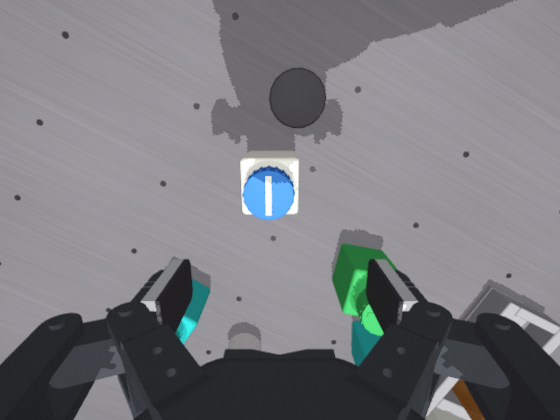

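Wrist view: white bottle cap at (268,193), square to the jaws. The canister is at (297,97), off the jaw axis, and green at (370,290) is well clear.

Call:
{"api": "move_arm", "payload": {"moves": [[1,-0.43,-0.48,0,0],[1,0,0,0.9,0],[1,0,0,1,0],[1,0,0,1,0],[1,0,0,1,0],[1,0,0,1,0],[1,0,0,1,0],[1,0,0,0.8,0]]}}

```text
t: 13.8
position: [0.4301, -0.3397, 0.075]
ee_rot: [-0.0, 0.515, 0.857, -0.0]
wrist_force: [0.1, -0.2, 0.3]
gripper_width: 0.0853
```

Call:
{"api": "move_arm", "payload": {"moves": [[1,0,0,0.8,0],[1,0,0,0.6,0],[1,0,0,0.2,0],[-1,0,0,0,0],[-1,0,0,0,0],[-1,0,0,0,0],[-1,0,0,0,0]]}}

```text
t: 14.5
position: [0.4313, -0.3395, 0.0451]
ee_rot: [0.001, 0.514, 0.858, -0.0]
wrist_force: [-0.7, 0.3, 3.7]
gripper_width: 0.0553
```

```bash
python3 - <<'E'
from h import *
plan(.4296,-.3388,.185,118.1)
E
```

```text
t 14.5 pos [ 0.4313 -0.3395  0.0451] az 118.13 w 0.0553 F [-0.7  0.3  3.7] T [ 0.08  0.13 -0.07]
units tool xyz [ 0.06 -0.06 -7.  ] roll units 0.01
```

Call:
{"api": "move_arm", "payload": {"moves": [[-1,0,0,-0.4,0],[-1,0,0,-0.8,0],[-1,0,0,-1,0],[-1,0,0,-1,0],[-1,0,0,-1,0],[-1,0,0,-1,0],[-1,0,0,-1,0],[-1,0,0,-0.8,0]]}}

```text
t: 15.3
position: [0.431, -0.3391, 0.1859]
ee_rot: [0.0, 0.514, 0.858, -0.0]
wrist_force: [-0.3, 0.2, -3.0]
gripper_width: 0.0553
```

Call:
{"api": "move_arm", "payload": {"moves": [[-1,0,0,0,0.7],[-1,0,0,0,1],[-1,0,0,0,1],[-1,0,0,0,1],[-1,0,0,0,1],[-1,0,0,0,1],[-1,0,0,0,1],[-1,0,0,0,0.16]]}}

```text
t: 16.1
position: [0.4308, -0.3389, 0.1846]
ee_rot: [-0.0, 0.703, 0.711, 0.0]
wrist_force: [-0.7, 1.1, -2.7]
gripper_width: 0.0555
```

```bash
python3 - <<'E'
from h import *
plan(.467,.0348,.185,90.7)
E
```

```text
t 16.1 pos [ 0.4308 -0.3389  0.1846] az 90.62 w 0.0555 F [-0.7  1.1 -2.7] T [ 0.   -0.02  0.06]
units tool xyz [18.67  2.01 -0.02] roll units -0.02
```

Call:
{"api": "move_arm", "payload": {"moves": [[-1,0.5,0.05,0,0],[-1,0.9,0.1,0,0],[-1,1,0.11,0,0],[-1,1,0.11,0,0],[-1,1,0.11,0,0],[-1,1,0.11,0,0],[-1,1,0.11,0,0],[-1,1,0.11,0,0]]}}

```text
t: 16.9
position: [0.445, -0.1886, 0.1844]
ee_rot: [-0.0, 0.702, 0.712, 0.0]
wrist_force: [0.1, -0.6, -2.4]
gripper_width: 0.0552
```

Call:
{"api": "move_arm", "payload": {"moves": [[-1,1,0.11,0,0],[-1,1,0.11,0,0],[-1,1,0.11,0,0],[-1,1,0.11,0,0],[-1,1,0.11,0,0],[-1,1,0.11,0,0],[-1,1,0.11,0,0],[-1,1,0.11,0,0]]}}

```text
t: 17.7
position: [0.4601, -0.0286, 0.1844]
ee_rot: [-0.0, 0.702, 0.712, 0.0]
wrist_force: [0.1, 0.2, -4.1]
gripper_width: 0.0553
```

Call:
{"api": "move_arm", "payload": {"moves": [[-1,1,0.11,0,0],[-1,0.8,0.08,0,0],[-1,0.47,0.05,0,0],[-1,0,0,0,0]]}}

```text
t: 18.1
position: [0.4647, 0.0162, 0.1844]
ee_rot: [-0.0, 0.702, 0.712, 0.0]
wrist_force: [0.1, -0.9, -2.9]
gripper_width: 0.0552
```

```bash
python3 - <<'E'
from h import *
plan(.467,.0348,.0505,90.7)
E
```

```text
t 18.1 pos [0.4647 0.0162 0.1844] az 90.85 w 0.0552 F [ 0.1 -0.9 -2.9] T [-0.02 -0.07  0.01]
units tool xyz [0.93 0.13 6.69] roll units 0.04
```

Call:
{"api": "move_arm", "payload": {"moves": [[-1,0.6,0.1,0,0.04],[-1,0.33,0.03,0.4,0],[-1,0,0,1,0],[-1,0,0,1,0],[-1,0,0,1,0],[-1,0,0,1,0],[-1,0,0,0.7,0],[-1,0,0,0.4,0]]}}

```text
t: 18.9
position: [0.4667, 0.0334, 0.0727]
ee_rot: [-0.001, 0.704, 0.71, -0.001]
wrist_force: [-0.9, -0.5, -3.6]
gripper_width: 0.0554
```

```bash
python3 - <<'E'
from h import *
plan(.467,.0348,.0505,90.7)
E
```

```text
t 18.9 pos [0.4667 0.0334 0.0727] az 90.51 w 0.0554 F [-0.9 -0.5 -3.6] T [-0.01 -0.04 -0.04]
units tool xyz [0.07 0.02 1.11] roll units -0.05
```

Call:
{"api": "move_arm", "payload": {"moves": [[-1,0.07,0,0.3,-0.05],[-1,0,0,0.3,0],[-1,0,0,0.2,0],[-1,0,0,0.15,0],[-1,0,0,0.1,0],[-1,0,0,0.03,0],[-1,0,0,0,0]]}}

```text
t: 19.6
position: [0.4677, 0.0347, 0.0528]
ee_rot: [0.0, 0.703, 0.712, 0.0]
wrist_force: [-0.6, -0.5, -3.7]
gripper_width: 0.0552
```

```bash
python3 - <<'E'
from h import *
plan(.467,.0348,.0505,90.7)
E
```

```text
t 19.6 pos [0.4677 0.0347 0.0528] az 90.73 w 0.0552 F [-0.6 -0.5 -3.7] T [-0.02 -0.04 -0.  ]
units tool xyz [ 0.   -0.04  0.12] roll units 0.01
```

Down a last 1.5 mm, release, rise to cap height (TCP ≈ 0.089).

Call:
{"api": "move_arm", "payload": {"moves": [[-1,0,0,0.08,0],[-1,0,0,0.02,0],[0.3,0,0,0,0],[1,0,0,0,0],[1,0,0,0,0],[1,0,0,-0.6,0],[1,0,0,-0.9,0],[1,0,0,-0.35,0]]}}

```text
t: 20.4
position: [0.4684, 0.0347, 0.0889]
ee_rot: [0.001, 0.703, 0.712, 0.001]
wrist_force: [-0.7, -0.1, -0.6]
gripper_width: 0.0857
```

```bash
python3 - <<'E'
from h import *
plan(.467,.0348,.089,90.7)
im,d,p=snap('wrist','w4'); w=cloud(d,p)
h=cv2.cvtColor(im,cv2.COLOR_RGB2HSV); m=(h[...,0]>105)&(h[...,0]<130)&(h[...,1]>120)&(w[...,2]>.105)
print(m.sum(), np.nanmin(w[m],0),np.nanmax(w[m],0))
im,d,p=snap('scene','s4'); w=cloud(d,p)
h=cv2.cvtColor(im,cv2.COLOR_RGB2HSV); m=(h[...,0]>105)&(h[...,0]<130)&(h[...,1]>120)&(w[...,2]>.105)
for lo,hi in ((.4,.53),(.55,.7)):
    q=w[m]; q=q[(q[:,0]>lo)&(q[:,0]<hi)&(abs(q[:,1]-.03)<.06)]
    if len(q)>20: print(len(q),cv2.minEnclosingCircle((q[:,:2]*1000).astype(np.float32)),q[:,2].mean())
E
```

```text
t 20.4 pos [0.4684 0.0347 0.0889] az 90.74 w 0.0857 F [-0.7 -0.1 -0.6] T [-0.01 -0.04  0.03]
units tool xyz [ 0.01 -0.07 -0.01] roll units 0.01
6345 [0.44212867 0.01330669 0.10501205] [0.48708786 0.05731868 0.11679487]
231 ((466.27142333984375, 35.43947982788086), 23.51470184326172) 0.11328448852867437
323 ((634.2703857421875, 37.96521759033203), 23.096616744995117) 0.11330428578502755
```

View pics/s4.png

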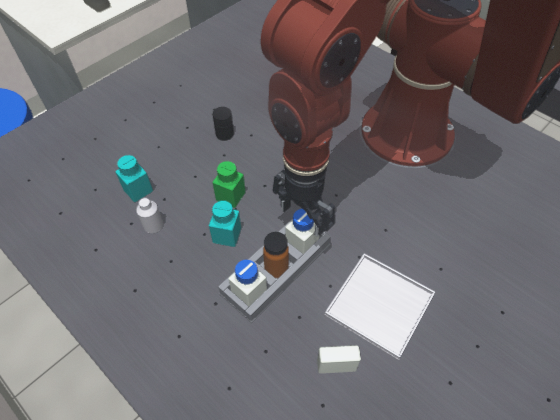

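Both bottles are seated in the end bays: caps at scene (303,221) and (246,270), cap tops at z≈0.113. Now I grip the bay_0 cap and twist.

Call:
{"api": "move_arm", "payload": {"moves": [[1,0,-0.12,0,0],[-1,0,0,0,0],[-1,0,0,0,0],[-1,0,0,0,0],[-1,0,0,0,0],[-1,0,0,0,0]], "force": 40}}

```text
t: 21.1
position: [0.465, 0.0348, 0.0876]
ee_rot: [-0.0, 0.703, 0.712, -0.0]
wrist_force: [-1.8, 1.2, 1.0]
gripper_width: 0.0427
```

```bash
python3 - <<'E'
from h import *
plan(.467,.0348,.089,90.7)
E
```

```text
t 21.1 pos [0.465  0.0348 0.0876] az 90.74 w 0.0427 F [-1.8  1.2  1. ] T [0.16 0.25 0.05]
units tool xyz [-0.    0.1  -0.07] roll units 0.01
```

Call:
{"api": "move_arm", "payload": {"moves": [[-1,0,0,0,0.5],[-1,0,0,0,0.5],[-1,0,0,0,0.5],[-1,0,0,0,0.5],[-1,0,0,0,0]]}}

```text
t: 21.6
position: [0.4658, 0.0345, 0.0877]
ee_rot: [0.0, 0.751, 0.661, 0.0]
wrist_force: [0.8, -0.3, 0.2]
gripper_width: 0.0426
```

```bash
python3 - <<'E'
from h import *
plan(.467,.0348,.089,90.7)
E
```

```text
t 21.6 pos [0.4658 0.0345 0.0877] az 82.7 w 0.0426 F [ 0.8 -0.3  0.2] T [-0.1  -0.31 -0.04]
units tool xyz [ 0.02  0.06 -0.06] roll units -2.0
```

Call:
{"api": "move_arm", "payload": {"moves": [[-1,0,0,0,0.5],[-1,0,0,0,0.5],[-1,0,0,0,0]]}}

```text
t: 21.9
position: [0.4657, 0.0346, 0.0877]
ee_rot: [0.0, 0.773, 0.634, 0.0]
wrist_force: [1.6, 0.4, 0.4]
gripper_width: 0.0431
```

```bash
python3 - <<'E'
from h import *
plan(.467,.0348,.089,90.7)
E
```

```text
t 21.9 pos [0.4657 0.0346 0.0877] az 78.75 w 0.0431 F [1.6 0.4 0.4] T [-0.17 -0.42  0.04]
units tool xyz [ 0.02  0.06 -0.06] roll units -2.99
```

Call:
{"api": "move_arm", "payload": {"moves": [[-1,0,0,0,0.5],[-1,0,0,0,0.5],[-1,0,0,0,0]]}}

```text
t: 22.2
position: [0.4656, 0.0346, 0.0878]
ee_rot: [0.0, 0.794, 0.607, 0.0]
wrist_force: [2.0, -1.3, 0.4]
gripper_width: 0.0428
```

```bash
python3 - <<'E'
from h import *
plan(.467,.0348,.089,90.7)
E
```

```text
t 22.2 pos [0.4656 0.0346 0.0878] az 74.79 w 0.0428 F [ 2.  -1.3  0.4] T [-0.11 -0.52 -0.  ]
units tool xyz [ 0.03  0.06 -0.06] roll units -3.98
```

Call:
{"api": "move_arm", "payload": {"moves": [[-1,0,0,0,0.5],[-1,0,0,0,0.5],[-1,0,0,0,0]]}}

```text
t: 22.5
position: [0.4655, 0.0349, 0.0878]
ee_rot: [-0.0, 0.815, 0.58, 0.0]
wrist_force: [1.9, 1.0, 1.2]
gripper_width: 0.0432
```

```bash
python3 - <<'E'
from h import *
plan(.467,.0348,.089,90.7)
E
```

```text
t 22.5 pos [0.4655 0.0349 0.0878] az 70.87 w 0.0432 F [1.9 1.  1.2] T [ 0.13 -0.39  0.72]
units tool xyz [ 0.02  0.07 -0.06] roll units -4.96
```

Torque jumped to 0.72 N·m after about 20° (play plus yield), so the bay_0 cap stops: tight. I release it and go to the bay_2 cap.

Call:
{"api": "move_arm", "payload": {"moves": [[0.3,0,0,0,0],[1,0,0,0,0],[1,0,0,0,0],[1,0,0,-0.6,0],[1,0,0,-1,0],[1,0,0,-1,0],[1,0,0,-1,0],[1,0,0,-0.5,-1]]}}

```text
t: 23.3
position: [0.4657, 0.0347, 0.1712]
ee_rot: [0.001, 0.795, 0.607, 0.001]
wrist_force: [0.6, -0.1, 0.3]
gripper_width: 0.0855
```

Call:
{"api": "move_arm", "payload": {"moves": [[1,0,0,0,-1],[1,0,0,0,-1],[1,0,0,0,-1],[1,0,0,0,-0.97],[1,0,0.5,0,0],[1,0,1,0,0],[1,0,1,0,0],[1,0,1,0,0]]}}

```text
t: 24.1
position: [0.5366, 0.0354, 0.1696]
ee_rot: [0.0, 0.704, 0.71, 0.0]
wrist_force: [0.8, 0.4, 1.3]
gripper_width: 0.0853
```

Call:
{"api": "move_arm", "payload": {"moves": [[1,0,1,0,0],[1,0,1,0,0],[1,0,1,0,0],[1,0,1,0,0],[1,0,0.5,0,0],[1,0,0,0,0]]}}

```text
t: 24.7
position: [0.6266, 0.0363, 0.169]
ee_rot: [0.0, 0.704, 0.71, 0.0]
wrist_force: [-0.2, -0.3, -1.5]
gripper_width: 0.0857
```

```bash
python3 - <<'E'
from h import *
plan(.634,.0377,.089,90.7)
snap('wrist','w5')
E
```

```text
t 24.7 pos [0.6266 0.0363 0.169 ] az 90.51 w 0.0857 F [-0.2 -0.3 -1.5] T [0.03 0.   0.01]
units tool xyz [0.07 0.37 4.  ] roll units -0.05
```

View pics/w5.png

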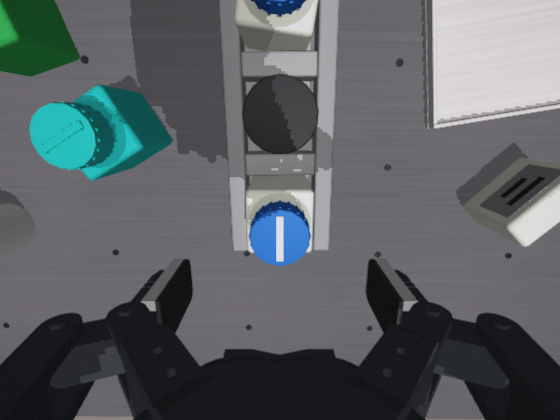

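The bay_2 cap is at (280,233) with its bar straight along the row. The bay_0 bottle is at (278,25), turned slightly in its bay. Now I descend and grip.

Call:
{"api": "move_arm", "payload": {"moves": [[1,0.07,0.37,0.4,0],[1,0,0,1,0],[1,0,0,1,0],[1,0,0,1,0],[1,0,0,0.6,0],[1,0,0,0,0],[-1,0,0,0,0],[-1,0,0,0,0]]}}

```text
t: 25.55
position: [0.6334, 0.0379, 0.0908]
ee_rot: [0.001, 0.703, 0.711, 0.001]
wrist_force: [-1.0, 0.2, 0.5]
gripper_width: 0.0589
```

Call:
{"api": "move_arm", "payload": {"moves": [[-1,0,0,0,0],[-1,0,0,0,0],[-1,0,0,0,0]]}}

```text
t: 25.85
position: [0.6334, 0.0376, 0.0909]
ee_rot: [0.001, 0.703, 0.711, 0.001]
wrist_force: [-0.4, -2.4, 6.5]
gripper_width: 0.0422
```

```bash
python3 - <<'E'
from h import *
plan(.634,.0377,.089,90.7)
E
```

```text
t 25.85 pos [0.6334 0.0376 0.0909] az 90.6 w 0.0422 F [-0.4 -2.4  6.5] T [-0.18  0.18  0.06]
units tool xyz [0.   0.03 0.09] roll units -0.02
```

Call:
{"api": "move_arm", "payload": {"moves": [[-1,0,0,0,0.5],[-1,0,0,0,0.5],[-1,0,0,0,0.5],[-1,0,0,0,0.5],[-1,0,0,0,0.5],[-1,0,0,0,0.5],[-1,0,0,0,0]]}}

```text
t: 26.55
position: [0.6334, 0.0378, 0.0909]
ee_rot: [0.001, 0.774, 0.633, 0.001]
wrist_force: [-0.8, -1.1, 5.3]
gripper_width: 0.0428
```

```bash
python3 - <<'E'
from h import *
plan(.634,.0377,.089,90.7)
E
```

```text
t 26.55 pos [0.6334 0.0378 0.0909] az 78.54 w 0.0428 F [-0.8 -1.1  5.3] T [-0.01  0.06 -0.01]
units tool xyz [0.   0.03 0.09] roll units -3.04
```

Still free at 12°. I continue in steps.

Call:
{"api": "move_arm", "payload": {"moves": [[-1,0,0,0,0.5],[-1,0,0,0,0.5],[-1,0,0,0,0.5],[-1,0,0,0,0]]}}

```text
t: 26.95
position: [0.6335, 0.0379, 0.0908]
ee_rot: [0.001, 0.806, 0.592, 0.001]
wrist_force: [-0.3, -1.0, 6.0]
gripper_width: 0.0426
```

```bash
python3 - <<'E'
from h import *
plan(.634,.0377,.089,90.7)
E
```

```text
t 26.95 pos [0.6335 0.0379 0.0908] az 72.54 w 0.0426 F [-0.3 -1.   6. ] T [-0.02 -0.03 -0.02]
units tool xyz [-0.    0.03  0.09] roll units -4.54
```

Call:
{"api": "move_arm", "payload": {"moves": [[-1,0,0,0,0.5],[-1,0,0,0,0.5],[-1,0,0,0,0]]}}

```text
t: 27.25
position: [0.6335, 0.0379, 0.0908]
ee_rot: [0.001, 0.826, 0.563, 0.001]
wrist_force: [-0.3, -1.2, 5.0]
gripper_width: 0.0428
```

```bash
python3 - <<'E'
from h import *
plan(.634,.0377,.089,90.7)
E
```

```text
t 27.25 pos [0.6335 0.0379 0.0908] az 68.56 w 0.0428 F [-0.3 -1.2  5. ] T [ 0.07 -0.14 -0.03]
units tool xyz [-0.    0.03  0.09] roll units -5.53
```

Call:
{"api": "move_arm", "payload": {"moves": [[-1,0,0,0,0.7],[-1,0,0,0,0.7],[-1,0,0,0,0.7],[-1,0,0,0,0.7],[-1,0,0,0,0.7],[-1,0,0,0,0.7],[-1,0,0,0,0.7],[-1,0,0,0,0]]}}

```text
t: 28.05
position: [0.6338, 0.0381, 0.0907]
ee_rot: [0.0, 0.91, 0.415, 0.001]
wrist_force: [2.4, 0.8, 6.2]
gripper_width: 0.0429
```

```bash
python3 - <<'E'
from h import *
plan(.634,.0377,.089,90.7)
E
```

```text
t 28.05 pos [0.6338 0.0381 0.0907] az 49.0 w 0.0429 F [2.4 0.8 6.2] T [ 0.44 -0.59 -0.04]
units tool xyz [-0.01  0.02  0.09] roll units -10.43
```

Call:
{"api": "move_arm", "payload": {"moves": [[-1,0,0,0,0.7],[-1,0,0,0,0.7],[-1,0,0,0,0]]}}

```text
t: 28.35
position: [0.6339, 0.0382, 0.0907]
ee_rot: [0.0, 0.929, 0.37, 0.001]
wrist_force: [2.6, 1.5, 4.1]
gripper_width: 0.0424
```

```bash
python3 - <<'E'
from h import *
plan(.634,.0377,.089,90.7)
E
```

```text
t 28.35 pos [0.6339 0.0382 0.0907] az 43.44 w 0.0424 F [2.6 1.5 4.1] T [ 0.48 -0.66 -0.03]
units tool xyz [-0.01  0.02  0.09] roll units -11.82
```

Turned 47° with about 0.03 N·m and no stop, so the bay_2 cap is loose. I release, rise, roll back and look.

Call:
{"api": "move_arm", "payload": {"moves": [[0.4,0,0,0,0],[0.4,0,0,0,0],[0.4,0,0,0,0],[0.4,0,0,-0.6,0],[0.4,0,0,-1,0],[0.4,0,0,-1,0],[1,0,0,-1,0],[1,0,0,-1,-0.8]]}}

```text
t: 29.15
position: [0.6326, 0.0379, 0.1834]
ee_rot: [0.0, 0.918, 0.396, 0.0]
wrist_force: [-0.6, 0.9, 0.4]
gripper_width: 0.0847
```

Call:
{"api": "move_arm", "payload": {"moves": [[1,0,0,0,-1],[1,0,0,0,-1],[1,0,0,0,-1],[1,0,0,0,-1],[1,0,0,0,-1],[1,0,0,0,-1],[1,0,0,0,-1],[1,0,0,0,-1]]}}

```text
t: 29.95
position: [0.6326, 0.0379, 0.1826]
ee_rot: [0.0, 0.773, 0.635, 0.0]
wrist_force: [-0.5, 0.1, 0.7]
gripper_width: 0.0854
```

Call:
{"api": "move_arm", "payload": {"moves": [[1,0,0,0,-1],[1,0,0,0,-1],[1,0,0,0,-1],[1,0,0,0,0]]}}

```text
t: 30.35
position: [0.6326, 0.0379, 0.1824]
ee_rot: [0.0, 0.703, 0.711, 0.0]
wrist_force: [-0.3, 0.2, 0.8]
gripper_width: 0.0856
```

```bash
python3 - <<'E'
from h import *
plan(.634,.0375,.0495,90.7)
im,d,p=snap('wrist','w6'); w=cloud(d,p)
h=cv2.cvtColor(im,cv2.COLOR_RGB2HSV); m=(h[...,0]>105)&(h[...,0]<130)&(h[...,1]>120)&(w[...,2]>.105)&(w[...,0]>.58)
print(cv2.minEnclosingCircle((w[m][:,:2]*1000).astype(np.float32)))
b=(h[...,1]<60)&(w[...,2]>.05)&(w[...,2]<.083)&(w[...,0]>.58)&(w[...,0]<.69)&(abs(w[...,1]-.037)<.05)
print(b.sum(),cv2.minAreaRect((w[b][:,:2]*1000).astype(np.float32)))
E
```

```text
t 30.35 pos [0.6326 0.0379 0.1824] az 90.68 w 0.0856 F [-0.3  0.2  0.8] T [-0.07  0.01 -0.03]
units tool xyz [-0.02  0.07  6.65] roll units -0.0
((634.0172119140625, 36.6141471862793), 22.289016723632812)
1462 ((633.529296875, 36.32746887207031), (54.978206634521484, 56.28718185424805), 0.3657211363315582)
```

View pics/w6.png

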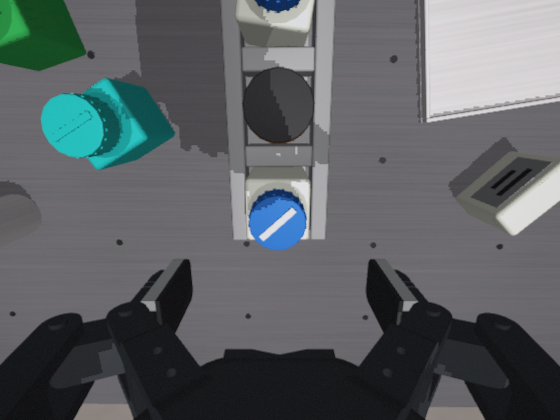

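The bay_2 bar has turned about 47° while the body stays square, so this bottle has the loose cap. I grip its body.

Call:
{"api": "move_arm", "payload": {"moves": [[1,-0.03,0.07,0.6,0],[1,0,0,1,0],[1,0,0,1,0],[1,0,0,1,0],[1,0,0,1,0],[1,0,0,1,0],[1,0,0,0.6,0],[1,0,0,0.4,0]]}}

```text
t: 31.2
position: [0.6333, 0.0373, 0.0483]
ee_rot: [-0.001, 0.704, 0.711, -0.001]
wrist_force: [-0.1, -1.1, 0.5]
gripper_width: 0.0856
```

Call:
{"api": "move_arm", "payload": {"moves": [[1,0,0,0,0],[-1,0,0,0,0],[-1,0,0,0,0],[-1,0,0,0,0],[-1,0,0,0,0]]}}

```text
t: 31.7
position: [0.6349, 0.0371, 0.0508]
ee_rot: [0.001, 0.703, 0.711, 0.001]
wrist_force: [0.3, -0.5, 6.8]
gripper_width: 0.0551
```

```bash
python3 - <<'E'
from h import *
plan(.634,.0375,.175,90.7)
E
```

```text
t 31.7 pos [0.6349 0.0371 0.0508] az 90.61 w 0.0551 F [ 0.3 -0.5  6.8] T [-0.06  0.07  0.01]
units tool xyz [ 0.02 -0.03 -6.21] roll units -0.02
```

Call:
{"api": "move_arm", "payload": {"moves": [[-1,0,0,-0.3,0],[-1,0,0,-0.6,0],[-1,0,0,-1,0],[-1,0,0,-1,0],[-1,0,0,-1,0],[-1,0,0,-1,0],[-1,0,0,-1,0],[-1,0,0,-0.4,0]]}}

```text
t: 32.5
position: [0.6348, 0.0374, 0.1783]
ee_rot: [0.001, 0.703, 0.711, 0.001]
wrist_force: [-0.1, 0.1, -4.0]
gripper_width: 0.0552
```

```bash
python3 - <<'E'
from h import *
for f in ['top1','scene1']:
    z=np.load(f'pics/{f}.npz'); w=cloud(z['d'],z); h=cv2.cvtColor(z['im'],cv2.COLOR_RGB2HSV)
    m=(w[...,2]>.012)&(w[...,2]<.022)&(abs(w[...,0]-.462)<.11)&(abs(w[...,1]-.257)<.11)
    f2=(w[...,2]<.012)&(abs(w[...,0]-.462)<.05)&(abs(w[...,1]-.257)<.05)
    print(m.sum(),cv2.minAreaRect((w[m][:,:2]*1000).astype(np.float32)),np.median(w[f2][:,2]))
plan(.464,.257,.175,99.8)
E
```

```text
581 ((462.6961975097656, 254.1085205078125), (170.51145935058594, 170.96299743652344), 9.893207550048828) 0.004979392686287659
678 ((461.64727783203125, 254.44384765625), (172.89942932128906, 170.05320739746094), 9.69244384765625) 0.004057827302787518
t 32.5 pos [0.6348 0.0374 0.1783] az 90.62 w 0.0552 F [-0.1  0.1 -4. ] T [-0.01  0.02 -0.03]
units tool xyz [11.07 -8.42  0.14] roll units -2.3
```

Call:
{"api": "move_arm", "payload": {"moves": [[-1,0.5,-0.3,-0.2,0],[-1,0.92,-0.72,0,0],[-1,1,-0.8,0,0],[-1,1,-0.8,0,0],[-1,1,-0.8,0,0],[-1,1,-0.8,0,0],[-1,1,-0.8,0,0],[-1,1,-0.8,0,0]]}}

```text
t: 33.3
position: [0.514, 0.1856, 0.1788]
ee_rot: [-0.001, 0.703, 0.711, -0.001]
wrist_force: [0.1, 0.7, -3.6]
gripper_width: 0.0554
```

Call:
{"api": "move_arm", "payload": {"moves": [[-1,1,-0.8,0,0],[-1,1,-0.8,0,0],[-1,1,-0.8,0,0],[-1,0.5,-0.3,0,0],[-1,0,0,0,-1],[-1,0,0,0,-1],[-1,0,0,0,-0.3],[-1,0,0,0,0]]}}

```text
t: 34.1
position: [0.461, 0.2538, 0.1793]
ee_rot: [-0.0, 0.644, 0.765, -0.0]
wrist_force: [0.1, 0.3, -3.8]
gripper_width: 0.0553
```

```bash
python3 - <<'E'
from h import *
plan(.462,.254,.0488,99.8)
E
```

```text
t 34.1 pos [0.461  0.2538 0.1793] az 99.76 w 0.0553 F [ 0.1  0.3 -3.8] T [ 0.05 -0.02  0.03]
units tool xyz [0.   0.06 6.53] roll units -0.01
```

Call:
{"api": "move_arm", "payload": {"moves": [[-1,0,0,0.5,0],[-1,0,0,1,0],[-1,0,0,1,0],[-1,0,0,1,0],[-1,0,0,1,0],[-1,0,0,0.7,0],[-1,0,0,0.4,0],[-1,0,0,0.2,0]]}}

```text
t: 34.9
position: [0.4608, 0.2536, 0.0627]
ee_rot: [-0.0, 0.644, 0.765, -0.001]
wrist_force: [-0.1, -0.7, -3.3]
gripper_width: 0.0554
```

Call:
{"api": "move_arm", "payload": {"moves": [[-1,0,0,0.2,0],[-1,0,0,0.15,0],[-1,0,0,0.1,0],[-1,0,0,0,0],[-1,0,0,0,0]]}}

```text
t: 35.4
position: [0.4615, 0.254, 0.055]
ee_rot: [0.0, 0.644, 0.765, 0.0]
wrist_force: [-0.2, -0.5, -3.3]
gripper_width: 0.0554
```

```bash
python3 - <<'E'
from h import *
plan(.462,.254,.0488,99.8)
E
```

```text
t 35.4 pos [0.4615 0.254  0.055 ] az 99.81 w 0.0554 F [-0.2 -0.5 -3.3] T [-0.02  0.01  0.  ]
units tool xyz [-0.    0.03  0.31] roll units 0.0
```

Call:
{"api": "move_arm", "payload": {"moves": [[-1,0,0,0.1,0],[-1,0,0,0.08,0],[-1,0,0,0.05,0],[-1,0,0,0.03,0],[-1,0,0,0,0]]}}

```text
t: 35.9
position: [0.4612, 0.2538, 0.0494]
ee_rot: [-0.0, 0.644, 0.765, -0.0]
wrist_force: [-0.3, -0.1, -3.2]
gripper_width: 0.0554
```

Call:
{"api": "move_arm", "payload": {"moves": [[-1,0,0,0.04,0],[-1,0,0,0.04,0],[-1,0,0,0,0]]}}

```text
t: 36.2
position: [0.4614, 0.2539, 0.0488]
ee_rot: [0.0, 0.644, 0.765, 0.0]
wrist_force: [-2.9, -1.6, 9.3]
gripper_width: 0.0552
```

Contact felt: wrist force went from -3.2 to +9.3 N. I ease off slightly, open and retreat.

Call:
{"api": "move_arm", "payload": {"moves": [[-1,0,0,-0.03,0],[0,0,0,0,0],[1,0,0,0,0],[1,0,0,0,0],[1,0,0,-0.3,0],[1,0,0,-1,0],[1,0,0,-1,0],[1,0,0,-1,0]]}}

```text
t: 37.0
position: [0.4613, 0.2539, 0.1156]
ee_rot: [0.0, 0.644, 0.765, 0.0]
wrist_force: [-0.8, 0.3, 0.8]
gripper_width: 0.0853
```

Call:
{"api": "move_arm", "payload": {"moves": [[1,0,0,-1,0],[1,0,0,-1,0],[1,0,0,-1,0],[1,0,0,-1,0],[1,0,-1,-0.5,0],[1,0,-1,0,0],[1,0,-1,0,0],[1,0,-1,0,0]]}}

```text
t: 37.8
position: [0.3818, 0.2401, 0.205]
ee_rot: [0.0, 0.644, 0.765, 0.0]
wrist_force: [-0.8, 0.7, 0.1]
gripper_width: 0.0853
```

```bash
python3 - <<'E'
from h import *
plan(.46,.25,.2)
im,d,p=snap('scene','s9'); w=cloud(d,p); h=cv2.cvtColor(im,cv2.COLOR_RGB2HSV)
m=(h[...,0]>105)&(h[...,0]<130)&(h[...,1]>120)&(w[...,2]>.1)&(w[...,0]>.35)
for n,(x,y) in {'bay0':(.466,.035),'tray':(.461,.254)}.items():
    q=w[m&(np.hypot(w[...,0]-x,w[...,1]-y)<.05)]; 
    if len(q): print(n,len(q),cv2.minEnclosingCircle((q[:,:2]*1000).astype(np.float32)),np.percentile(q[:,2],[5,50,95]))
E
```

```text
t 37.8 pos [0.3818 0.2401 0.205 ] az 99.81 w 0.0853 F [-0.8  0.7  0.1] T [ 0.01  0.01 -0.04]
units tool xyz [-0.18  3.94  0.25] roll units None
bay0 303 ((466.1797790527344, 36.07971954345703), 22.80709457397461) [0.10222726 0.11349787 0.11602426]
tray 337 ((461.48712158203125, 255.31800842285156), 22.728822708129883) [0.10475809 0.1115685  0.11437237]
```

View pics/s9.png

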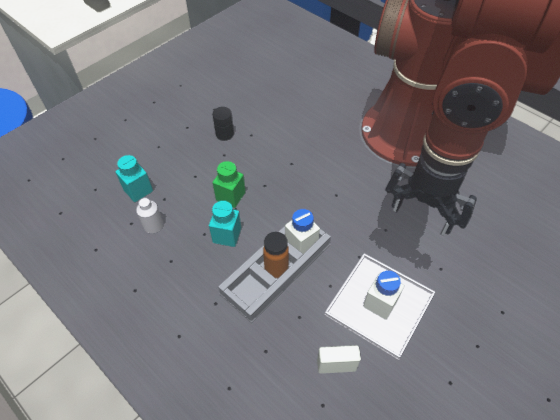

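Scene: loose bottle upright in the tray at (385,292), tight one in bay_0 at (303,230), bystanders unmoved. One numeric check of the bay_0 cap's turn relative to its bottle before handing in.

```bash
python3 - <<'E'
from h import *
def an(f,x,y,z=.113,R=.019):
    q=np.load(f'pics/{f}.npz'); im=cv2.cvtColor(q['im'],cv2.COLOR_RGB2HSV); w=cloud(q['d'],q)
    r=np.hypot(w[...,0]-x,w[...,1]-y)
    m=(r<R)&(w[...,2]>z-.006)&(im[...,1]<110)&(im[...,2]>110)
    P=w[m][:,:2]; P=P-P.mean(0); v=np.linalg.svd(P,full_matrices=False)[2][0]
    b=(r<.045)&(im[...,1]<60)&(w[...,2]>.052)&(w[...,2]<.082)&(im[...,2]>120)
    print(f,'bar',m.sum(),np.degrees(np.arctan2(v[1],v[0]))%180,'body',b.sum(),cv2.minAreaRect((w[b][:,:2]*1000).astype(np.float32)))
an('top1',.4297,-.339,.108); an('scene1',.4303,-.3385,.108)
an('s4',.4663,.0355); an('s9',.4662,.0360); an('s9',.4615,.2545,.112)
z0=np.load('pics/scene1.npz'); z1=np.load('pics/s9.npz')
for n,(u0,v0,u1,v1) in {'canister':(208,102,238,142),'can':(130,195,162,238),'round':(262,230,290,275),'meter':(315,343,362,377)}.items():
    print(n,np.abs(z0['d'][v0:v1,u0:u1]-z1['d'][v0:v1,u0:u1]).mean())
E
```

```text
top1 bar 61 28.791586650769972 body 315 ((429.1023864746094, -338.67333984375), (56.38002395629883, 55.181060791015625), 27.324861526489258)
scene1 bar 25 30.30665345464638 body 289 ((428.49652099609375, -337.3446350097656), (57.269527435302734, 55.183475494384766), 29.490964889526367)
s4 bar 30 178.80604525759645 body 320 ((468.6076965332031, 36.810611724853516), (49.76697540283203, 56.292388916015625), 0.31238165497779846)
s9 bar 43 164.40435732860038 body 390 ((467.0287170410156, 36.8416633605957), (56.498046875, 56.55070114135742), 81.74095153808594)
s9 bar 58 142.19830819300145 body 439 ((461.7386474609375, 254.90380859375), (57.17399215698242, 56.12379837036133), 10.499947547912598)
canister 0.026789907
can 0.01143007
round 0.0158612
meter 0.008605772
```

```bash
python3 -c "
from workcell import *
print(finish_job())"
```

```text
the job is handed in; nothing more can be done
None
```

The job is done and handed in at about 38 s of the 72 s allowed. I stood both white bottles in the end bays and twisted both caps. The loose one is now in the spill tray and the tight one is still in its bay.

- **bay_0 cap (tight):** it stopped dead, with the wrist torque jumping to 0.72 N·m after about 20° of gripper turn. Afterwards the cap sat about 7–8° round on its bottle, which matches the 0.14 rad yield. I saw no clear 0.2 N·m reading on the way, only near zero until the stop.
- **bay_2 cap (loose):** it turned 47° at about 0.03 N·m without stopping, and the bottle stayed square in its bay.
- **Tray:** I carried the loose bottle by the body and lowered it until it touched, at about 12 N. It stands upright near the tray centre, with its cap top at about 0.112 m, as expected on the tray floor.
- **Bystanders:** in the final picture they stand where they started and the arm is clear. My depth comparison did not come out near zero: it showed about 9–27 mm average difference. I put this down to the comparison boxes including places where the bottles or shadows had changed, and relied on the picture.

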